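Sort salvaged capacitors into their stock trays

ROBOT

A 6-joint arm with a two-finger parallel gripper is mounted at the origin on the work surface. World frame = base frame: x ahead of the robot, y to its left, z up, the work surface at z = 0. Lengths are in m, angles in rad, forces in N, time in s.
With the tool pointing down it reaches from about 0.325 to 0.85 m from the base axis. Payload 15.5 kg.
Tool frame: the origin (TCP) lies at the centre of the arm's flange, where the gripper is bolted on; the fingertips stand 191 mm ahead of it and the grasp point (between the pads) lies 172 mm ahead of it; z points along the fingers, y is the line along which they close (so a half turn about z gives the same grasp; the last joint's range is limited). The gripper opens to 91 mm and grips with 3 to 60 N. Pads are 32 mm wide; open, the fingers measure 118 mm over their backs; the gripper's body (76 mm by 178 mm) begins 60 mm behind the grasp point.
Start: joints at [1.071, 0.494, 1.345, -0, 1.302, -0.096], TCP at [0.246, 0.574, 0.405] pointing down, gripper open.
Joint ranges: [-2.91, 2.91], [-0.82, 2.16], [0.22, 2.67], [-1.22, 4.37], [0.12, 2.79], [-3.08, 3.08]. Speed limits (rad/s): [1.89, 1.89, 2.57, 3.01, 3.01, 3.01].

INTERFACE

Orientations are given as a rotation vector (axis times angle).
In Python, from rig import ctrl gives the robot as it stands.
- The arm moves only by the tool step_arm, never from a script. Its argument "increments" is a list of rows, each a list of 3 entries, a list of its own where there are three numbers: the shift along the tool's x, y, z in cm, then the turn, a rotation vector about the tool's x, y, z in degrees, then the finger opening in cm, from 0 to 9.12. A call has 1 to 10 rows; each row shifts and turns the commanded pose from where the row before left it, along the tool's axes as they then stand; what a row does not reach is not made up. A row lasts 1/8 s, in which the tool goes at most 62.5 mm and 10.7 degrees, less where a joint would pass 70% of its speed; a pose out of reach is approached as far as the arm can. A call with a gripper value outside its range is refused whole. The fingers move at their own pace and stop on an object; "force" is the grip in N (left out, the last holds). Time passes only in rows, so rows that do not move let the fingers close. It gives the time, the measured TCP pose, the force, the opening and the grip force at its end, in the units of the state.
- ctrl.observe(): the state, without advancing time (a new reading comes with each control period).
- ctrl.snapshot(name): name is "scene" or "side" or "wrist"; returns (picture, depth): 384x512x3 uint8, red, green, blue; 384x512 float32, m along the optical axis (not along the pixel's ray), 0 where there is no reading.
- ctrl.get_calibration(name): a dict with "fx", "fy", "cx", "cy" (pixels), "k1" (the pictures are not rectified: a ray, as slopes to the right and down, at radius r is drawn at 1 + k1 r^2 times it, then the intrinsics apply), "cam_to_world" (4x4, takes a point from camera to world coordinates); the wrist camera has in their place "tool_from_camera" (4x4, takes a point from camera to tool coordinates, whose origin is the TCP and whose axes are the flange's). Camera axes: x right, y up, looking along -z (the intrinsics and any distortion apply to the point x, -y, -z); pixel columns grow to the right and rows downward; lengths in m; the calibration is good to about 2 mm. A picture is of the moment at which its call begins: read the wrist's pose just before it. get_calibration takes no time and is no camera call.
- ctrl.finish_job(): hands the job in; it is judged then, once.
The state is a dict: "clock": time; "q": joint angles; "qd": joint speeds; "joint_torque": joint torques, N m; "position": TCP position; "ee_rot": TCP orientation; "force": force on the tool from outside, world axes, zero at the start; "moment": the same for the moment, N m; "gripper_width": finger opening in m; "grip_force": force on a finger pad.
Only numpy, scipy, OpenCV 4.12 (cv2) and the standard library are available. Lean on these libraries where they do the work, as an engineer would, in place of code of your own. Each camera call takes 0.05 s, during which the arm holds its last target. There are 200 camera calls.

TASK

Pick out the four loose electrolytic capacitors standing among the salvaged TV parts on the bench, and stand each one upright in the empty bay of the blue tray that already stores capacitors of its own size. Set them down, do not drop them; knock no capacitor over, and leave the transformer and the heat sink where they are.

Things in the scene. Friction and masses are not known exactly. Their poses are not given: they have to be found in the camera images.
- cap_16_mid (a point): Loose electrolytic capacitor, the slimmest of the four: a plain upright cylinder 16 mm in diameter and 40 mm tall, dark sleeve with a pale stripe, bare aluminium top. It stands on the bench. The point is its centre, half-way up (20 mm above its foot); z is its axis, upward. Round, so its yaw is of no importance.
- cap_22_mid (a point): Loose electrolytic capacitor, the second slimmest of the four: a plain upright cylinder 22 mm in diameter and 45 mm tall, dark sleeve with a pale stripe, bare aluminium top. It stands on the bench. The point is its centre, half-way up (22.5 mm above its foot); z is its axis, upward. Round, so its yaw is of no importance.
- cap_30_mid (a point): Loose electrolytic capacitor, the second fattest of the four: a plain upright cylinder 30 mm in diameter and 50 mm tall, dark sleeve with a pale stripe, bare aluminium top. It stands on the bench. The point is its centre, half-way up (25 mm above its foot); z is its axis, upward. Round, so its yaw is of no importance.
- cap_40_mid (a point): Loose electrolytic capacitor, the fattest of the four: a plain upright cylinder 40 mm in diameter and 55 mm tall, dark sleeve with a pale stripe, bare aluminium top. It stands on the bench. The point is its centre, half-way up (27.5 mm above its foot); z is its axis, upward. Round, so its yaw is of no importance.
- tray_16_bay (a point): Fixed shallow blue tray, 134 x 104 mm, that already stores 3 capacitors 16 mm in diameter and 40 mm tall, fixed upright in a row in its back compartment. The point is the middle of the floor of its empty bay, which measures 70 mm along x and 99 mm along y inside; floor 3 mm above the bench, rim and divider 9 mm above the bench. The tray's x runs from the empty bay towards the stored row, whose axes lie 65 mm from the point; y runs across the tray; z up.
- tray_22_bay (a point): Fixed shallow blue tray, 134 x 104 mm, that already stores 3 capacitors 22 mm in diameter and 45 mm tall, fixed upright in a row in its back compartment. The point is the middle of the floor of its empty bay, which measures 70 mm along x and 99 mm along y inside; floor 3 mm above the bench, rim and divider 9 mm above the bench. The tray's x runs from the empty bay towards the stored row, whose axes lie 65 mm from the point; y runs across the tray; z up.
- tray_30_bay (a point): Fixed shallow blue tray, 134 x 104 mm, that already stores 2 capacitors 30 mm in diameter and 50 mm tall, fixed upright in a row in its back compartment. The point is the middle of the floor of its empty bay, which measures 70 mm along x and 99 mm along y inside; floor 3 mm above the bench, rim and divider 9 mm above the bench. The tray's x runs from the empty bay towards the stored row, whose axes lie 65 mm from the point; y runs across the tray; z up.
- tray_40_bay (a point): Fixed shallow blue tray, 134 x 104 mm, that already stores 2 capacitors 40 mm in diameter and 55 mm tall, fixed upright in a row in its back compartment. The point is the middle of the floor of its empty bay, which measures 70 mm along x and 99 mm along y inside; floor 3 mm above the bench, rim and divider 9 mm above the bench. The tray's x runs from the empty bay towards the stored row, whose axes lie 65 mm from the point; y runs across the tray; z up.
- transformer_mid (a point): Bystander: loose switch-mode transformer, black ferrite core and yellow-taped winding on a black base, 42 x 34 x 35 mm high. The point is its centre, 17.5 mm above its foot; x along its 42 mm side. To be left alone.
- heatsink_mid (a point): Bystander: loose finned aluminium heat sink standing with its fins upright, 25 x 50 x 32 mm high. The point is at mid-height, 16 mm above its foot; y along its 50 mm side. To be left alone.

How it is judged:
At the end, for the whole second after the job is handed in: Each of the four capacitors stands upright (within 0.1 rad) on the floor of the empty bay (height within 4 mm, anywhere inside the bay's rim) of the tray that stores its own size, released and at rest; transformer and heat sink are within 20 mm of where they began (x of cap_16_mid in the frame of tray_16_bay between -0.035 and 0.035 m and y of cap_16_mid in the frame of tray_16_bay between -0.05 and 0.05 m and z of cap_16_mid in the frame of tray_16_bay between 0.016 and 0.024 m and angle between each of cap_16_mid, cap_22_mid, cap_30_mid, cap_40_mid's own z axis and vertical below 0.1 rad and linear speed of each of cap_16, cap_22, cap_30, cap_40 below 0.02 m/s and x of cap_22_mid in the frame of tray_22_bay between -0.035 and 0.035 m and y of cap_22_mid in the frame of tray_22_bay between -0.05 and 0.05 m and z of cap_22_mid in the frame of tray_22_bay between 0.0185 and 0.0265 m and x of cap_30_mid in the frame of tray_30_bay between -0.035 and 0.035 m and y of cap_30_mid in the frame of tray_30_bay between -0.05 and 0.05 m and z of cap_30_mid in the frame of tray_30_bay between 0.021 and 0.029 m and x of cap_40_mid in the frame of tray_40_bay between -0.035 and 0.035 m and y of cap_40_mid in the frame of tray_40_bay between -0.05 and 0.05 m and z of cap_40_mid in the frame of tray_40_bay between 0.0235 and 0.0315 m and distance of each of transformer_mid, heatsink_mid from where it was at the start of the episode below 0.02 m); the robot touches nothing.
It fails at once if a capacitor is knocked over (tilted more than 0.8 rad) (angle between any of cap_16_mid, cap_22_mid, cap_30_mid, cap_40_mid's own z axis and vertical above 0.8 rad).
It fails at once if a capacitor is dropped or thrown: it moves faster than 0.7 m/s (a fall of 25 mm) with no finger touching it ((linear speed of cap_16 above 0.7 m/s and contact force between the fingers and cap_16 below 0.05 N) or (linear speed of cap_22 above 0.7 m/s and contact force between the fingers and cap_22 below 0.05 N) or (linear speed of cap_30 above 0.7 m/s and contact force between the fingers and cap_30 below 0.05 N) or (linear speed of cap_40 above 0.7 m/s and contact force between the fingers and cap_40 below 0.05 N)).
It fails at once if the transformer or the heat sink is moved by more than 20 mm (distance of any of transformer_mid, heatsink_mid from where it was at the start of the episode above 0.02 m).
It also fails if it takes over 99 s, if anything falls off the work surface, if the arm or the gripper's body presses on something with over 40 N, if the wrist force passes 120 N, or if a joint passes its speed limit or range.

## Working session

There is one attempt and no reset: what is moved stays moved. The work goes in short steps, Python scripts to look and compute and a tool call to move; the robot and the scene stay as the last step left them, time stands still between calls to the robot, and variables do not carry over. Pictures are saved under pics/ and viewed, at most 14 in all, crops included, and the job is handed in when it is done.

Besides the shell and the picture viewer there is one more tool, called as name([rows], argument=value, ...), one row to a line, values as JSON. step_arm: Moves the arm, as the interface text tells. Its arguments: {"type":"object","properties":{"increments":{"type":"array","items":{"type":"array"}},"force":{"type":"number"}},"required":["increments"]}

```bash
mkdir -p pics; cat > h.py <<'E'
import numpy as np, cv2
from rig import ctrl
from scipy.spatial.transform import Rotation as R
def cam(name):
    s=ctrl.observe(); c=ctrl.get_calibration(name)
    if 'cam_to_world' in c: T=np.array(c['cam_to_world'])
    else:
        W=np.eye(4); W[:3,:3]=R.from_rotvec(s['ee_rot']).as_matrix(); W[:3,3]=s['position']
        T=W@np.array(c['tool_from_camera'])
    p,d=ctrl.snapshot(name); return p,d,c,T
def rays(c,uv):
    K=np.array([[c['fx'],0,c['cx']],[0,c['fy'],c['cy']],[0,0,1.]])
    return cv2.undistortPoints(np.array(uv,float).reshape(-1,1,2),K,np.array([c['k1'],0,0,0.])).reshape(-1,2)
def onplane(c,T,uv,z):
    r=rays(c,uv); d=np.c_[r[:,0],-r[:,1],-np.ones(len(r))]@T[:3,:3].T
    return T[:3,3]+d*((z-T[2,3])/d[:,2])[:,None]
def cloud(d,c,T):
    h,w=d.shape; v,u=np.mgrid[:h,:w]
    r=rays(c,np.c_[u.ravel(),v.ravel()]); z=d.ravel()
    return (np.c_[r[:,0]*z,-r[:,1]*z,-z]@T[:3,:3].T+T[:3,3]).reshape(h,w,3)
E
python3 - <<'E'
from h import *
s=ctrl.observe(); print(s['position'],s['ee_rot'],s['clock'])
for n in ['scene','side','wrist']:
    p,d,c,T=cam(n); cv2.imwrite(f'pics/{n}0.png',p[:,:,::-1]); np.savez(f'{n}0.npz',p=p,d=d,T=T)
    print(n,T[:3,3],-T[:3,2],(d==0).mean(),c['fx'],c['k1'])
E
```

```text
[0.24608019 0.5743685  0.4041351 ] [-6.31481941e-01 -3.07711064e+00  1.78241914e-03] 0.0
scene [ 1.23515334 -0.35165201  0.82604965] [-0.65400202  0.33021614 -0.68061639] 0.0038401285807291665 439.72572317018563 -0.08740282861254309
side [ 0.18306752 -0.49773717  0.77115504] [ 0.35112908  0.5181563  -0.77988615] 0.003946940104166667 429.93231981309464 0.05365677736949406
wrist [0.1686663  0.60674812 0.3838683 ] [ 0.27162115 -0.11702975 -0.95526226] 0.004175821940104167 322.57682133111985 -0.05286067219313763
```

View pics/scene0.png

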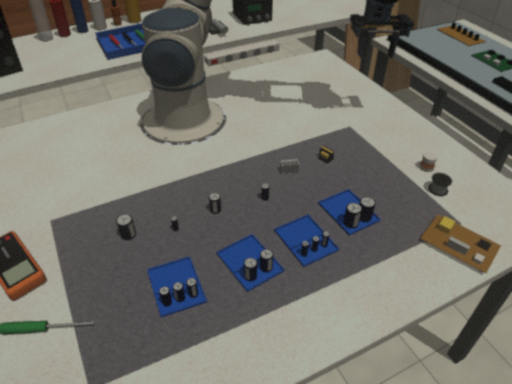

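View pics/side0.png

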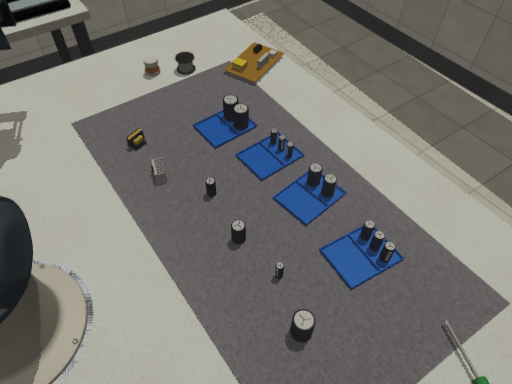

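The scene view shows four loose caps at about (126,226), (174,223), (215,203) and (265,191). The heat sink is at (289,166) and the transformer at (327,154). The trays are at (177,286), (250,262), (306,240) and (349,211). Next I measure them from depth.

```bash
cat > meas.py <<'E'
from h import *
for n in ['scene','side']:
    f=np.load(n+'0.npz'); P=cloud(f['d'],ctrl.get_calibration(n),f['T']); p=f['p'].astype(int)
    ok=(f['d']>0)&(P[...,0]>.25)&(P[...,0]<.9)&(abs(P[...,1])<.75)
    print(n,'bench z',np.median(P[...,2][ok]))
    m=(ok&(P[...,2]>.022)&(P[...,2]<.08)).astype(np.uint8)
    k,l,st,ce=cv2.connectedComponentsWithStats(m)
    for i in range(1,k):
        if st[i,4]<12: continue
        Q=P[l==i]; zt=np.percentile(Q[:,2],95); t=Q[Q[:,2]>zt-.006]
        c=(t[:,:2].max(0)+t[:,:2].min(0))/2
        print(' obj px',ce[i].round(),'top',zt.round(3),'c',c.round(3),'ext',np.ptp(t[:,:2],axis=0).round(3))
    b=(ok&(p[...,2]>p[...,0]*1.8)&(p[...,2]>70)).astype(np.uint8)
    b=cv2.morphologyEx(b,cv2.MORPH_CLOSE,np.ones((3,3)))
    k,l,st,ce=cv2.connectedComponentsWithStats(b)
    for i in range(1,k):
        if st[i,4]<100: continue
        Q=P[l==i]; Q=Q[Q[:,2]<.012]; r=cv2.minAreaRect(Q[:,:2].astype(np.float32)*1000)
        print(' tray px',ce[i].round(),np.round(r[0],0),np.round(r[1],0),round(r[2],1),'box',cv2.boxPoints(r).round().tolist())
E
python3 meas.py
```

```text
scene bench z 0.00031597712273551126
 obj px [326. 151.] top 0.037 c [0.401 0.308] ext [0.044 0.025]
 obj px [429. 158.] top 0.047 c [0.571 0.558] ext [0.037 0.037]
 obj px [289. 163.] top 0.033 c [0.4   0.182] ext [0.04  0.055]
 obj px [441. 180.] top 0.042 c [0.661 0.519] ext [0.059 0.057]
 obj px [264. 189.] top 0.047 c [0.471 0.064] ext [0.021 0.019]
 obj px [214. 200.] top 0.052 c [ 0.453 -0.074] ext [0.029 0.028]
 obj px [360. 210.] top 0.06 c [0.656 0.239] ext [0.039 0.085]
 obj px [125. 224.] top 0.056 c [ 0.434 -0.305] ext [0.039 0.037]
 obj px [174. 221.] top 0.041 c [ 0.469 -0.191] ext [0.018 0.015]
 obj px [446. 223.] top 0.036 c [0.787 0.417] ext [0.039 0.043]
 obj px [ 17. 265.] top 0.045 c [ 0.423 -0.561] ext [0.184 0.088]
 obj px [325. 237.] top 0.045 c [0.686 0.115] ext [0.016 0.014]
 obj px [315. 241.] top 0.045 c [0.688 0.084] ext [0.015 0.015]
 obj px [458. 244.] top 0.039 c [0.851 0.388] ext [0.048 0.027]
 obj px [485. 244.] top 0.03 c [0.879 0.454] ext [0.028 0.023]
 obj px [304. 246.] top 0.045 c [0.688 0.054] ext [0.015 0.016]
 obj px [266. 258.] top 0.054 c [
[... 2074 characters left out ...]
0.281] ext [0.02  0.021]
 obj px [279. 268.] top 0.043 c [ 0.468 -0.191] ext [0.015 0.014]
 obj px [302. 323.] top 0.059 c [ 0.432 -0.304] ext [0.04  0.039]
 obj px [482. 380.] top 0.028 c [ 0.617 -0.536] ext [0.018 0.015]
 tray px [220. 128.] [617. 238.] [135. 107.] 3.3 box [[546.0, 288.0], [552.0, 181.0], [687.0, 188.0], [681.0, 296.0]]
 tray px [267. 157.] [650.  87.] [136. 114.] 2.0 box [[580.0, 142.0], [584.0, 28.0], [720.0, 33.0], [716.0, 147.0]]
 tray px [306. 198.] [651. -67.] [143. 111.] 7.4 box [[573.0, -21.0], [588.0, -131.0], [729.0, -113.0], [715.0, -3.0]]
 tray px [357. 258.] [ 637. -247.] [109. 140.] 85.3 box [[563.0, -295.0], [703.0, -307.0], [712.0, -198.0], [572.0, -187.0]]
```

All sizes and heights match, and the two views agree within 3 mm. Plan: 22 goes to bay (0.607,-0.247), 30 to (0.620,-0.0745), 16 to (0.6225,0.083) and 40 to (0.590,0.237). First I square the tool (x=-X, y=+Y, z down) and head for cap 22.

step_arm([
  [[0, 0, 0], [0, 0, -7.7], 7],
  [[0, 0, 0], [0, 0, -7.7], 7],
  [[0, 0, 0], [0, 0, -7.8], 7],
  [[-1.6, -3.64, 0.74], [0, 0, 0], 7],
  [[-1.6, -3.64, 0.74], [0, 0, 0], 7],
  [[-1.6, -3.64, 0.74], [0, 0, 0], 7],
  [[-1.6, -3.64, 0.74], [0, 0, 0], 7],
  [[-1.6, -3.64, 0.74], [0, 0, 0], 7],
  [[-1.6, -3.64, 0.74], [0, 0, 0], 7],
  [[-1.6, -3.64, 0.74], [0, 0, 0], 7],
], force=15)

```text
clock: 1.4
position: [0.3585, 0.3185, 0.3527]
ee_rot: [-0.0, 3.142, -0.0]
force: [0.5, -0.8, -0.1]
gripper_width: 0.0697
grip_force: 0.0
```

step_arm([
  [[-1.6, -3.64, 0.74], [0, 0, 0], 7],
  [[-1.6, -3.64, 0.74], [0, 0, 0], 7],
  [[-1.6, -3.64, 0.74], [0, 0, 0], 7],
  [[-1.6, -3.64, 0.74], [0, 0, 0], 7],
  [[-1.6, -3.64, 0.74], [0, 0, 0], 7],
  [[-1.6, -3.64, 0.74], [0, 0, 0], 7],
  [[-1.6, -3.64, 0.74], [0, 0, 0], 7],
  [[0, 0, 0], [0, 0, 0], 7],
  [[0, 0, 0], [0, 0, 0], 7],
])

```text
clock: 2.52
position: [0.47, 0.0651, 0.3011]
ee_rot: [-0.001, -3.141, -0.0]
force: [0.5, -0.5, 0.4]
gripper_width: 0.0699
grip_force: 0.0
```

step_arm([
  [[0, 0, 2.5], [0, 0, 0], 7],
  [[0, 0, 2.5], [0, 0, 0], 7],
  [[0, 0, 2.5], [0, 0, 0], 7],
  [[0, 0, 2.5], [0, 0, 0], 7],
  [[0, 0, 0], [0, 0, 0], 7],
  [[0, 0, 0], [0, 0, 0], 4],
  [[0, 0, 0], [0, 0, 0], 3],
  [[0, 0, 0], [0, 0, 0], 1.5],
  [[0, 0, 0], [0, 0, 0], 1.5],
  [[0, 0, 0], [0, 0, 0], 1.5],
])

```text
clock: 3.78
position: [0.4702, 0.0649, 0.2012]
ee_rot: [-0.0, 3.141, -0.0]
force: [-0.1, -0.6, -0.5]
gripper_width: 0.0228
grip_force: 0.0
```

step_arm([
  [[0, 0, 0], [0, 0, 0], 1.5],
  [[0, 0, 0], [0, 0, 0], 1.5],
  [[0, 0, 0], [0, 0, 0], 1.5],
  [[0, 0, -1], [0, 0, 0], 1.5],
  [[0, 0, -2], [0, 0, 0], 1.5],
  [[0, 0, -2.5], [0, 0, 0], 1.5],
  [[0, 0, -2.5], [0, 0, 0], 1.5],
  [[0, 0, -2], [0, 0, 0], 1.5],
  [[0, 0, 0], [0, 0, 0], 1.5],
])

```text
clock: 4.9
position: [0.4704, 0.0649, 0.3026]
ee_rot: [-0.0, 3.139, 0.0]
force: [-0.0, 0.5, -0.8]
gripper_width: 0.0213
grip_force: 15.0
```

step_arm([
  [[-0.9, -2.0, 0], [0, 0, 0], 1.5],
  [[-1.4, -3.2, 0], [0, 0, 0], 1.5],
  [[-1.6, -3.6, 0], [0, 0, 0], 1.5],
  [[-1.6, -3.6, 0], [0, 0, 0], 1.5],
  [[-1.6, -3.6, 0], [0, 0, 0], 1.5],
  [[-1.6, -3.6, 0], [0, 0, 0], 1.5],
  [[-1.6, -3.6, 0], [0, 0, 0], 1.5],
  [[-1.4, -3.2, 0], [0, 0, 0], 1.5],
  [[-1.2, -2.8, 0], [0, 0, 0], 1.5],
  [[-0.8, -2.0, 0], [0, 0, 0], 1.5],
])

```text
clock: 6.15
position: [0.6074, -0.2483, 0.3]
ee_rot: [-0.001, -3.141, -0.001]
force: [-0.0, 0.3, 0.2]
gripper_width: 0.0216
grip_force: 15.0
```

step_arm([
  [[0, 0, 0], [0, 0, 0], 1.5],
  [[0, 0, 2.5], [0, 0, 0], 1.5],
  [[0, 0, 2.5], [0, 0, 0], 1.5],
  [[0, 0, 2.5], [0, 0, 0], 1.5],
  [[0, 0, 1.2], [0, 0, 0], 1.5],
  [[0, 0, 0.5], [0, 0, 0], 1.5],
  [[0, 0, 0], [0, 0, 0], 1.5],
])

```text
clock: 7.02
position: [0.6073, -0.2469, 0.2094]
ee_rot: [-0.0, 3.141, -0.0]
force: [0.3, 0.8, -0.5]
gripper_width: 0.0216
grip_force: 15.0
```

step_arm([
  [[0, 0, 0.3], [0, 0, 0], 1.5],
  [[0, 0, 0.2], [0, 0, 0], 1.5],
  [[0, 0, 0], [0, 0, 0], 1.5],
  [[0, 0, 0], [0, 0, 0], 1.5],
])

```text
clock: 7.52
position: [0.6072, -0.2471, 0.2042]
ee_rot: [-0.0, 3.142, -0.0]
force: [-0.1, 0.2, 2.0]
gripper_width: 0.0221
grip_force: 15.0
```

step_arm([
  [[0, 0, 0], [0, 0, 0], 2.8],
  [[0, 0, 0], [0, 0, 0], 3.5],
  [[0, 0, 0], [0, 0, 0], 5],
  [[0, 0, 0], [0, 0, 0], 5],
  [[0, 0, -2], [0, 0, 0], 5],
  [[0, 0, -2.6], [0, 0, 0], 5],
  [[0, 0, -3], [0, 0, 0], 6],
  [[0, 0, -2], [0, 0, 0], 6],
  [[2.3, 0.9, 0], [0, 0, 0], 6],
  [[2.3, 0.9, 0], [0, 0, 0], 6],
])

```text
clock: 8.78
position: [0.5608, -0.2289, 0.3018]
ee_rot: [-0.0, 3.14, -0.001]
force: [0.2, 0.2, 0.3]
gripper_width: 0.0602
grip_force: 0.0
```

step_arm([
  [[2.3, 0.9, 0], [0, 0, 0], 6],
  [[2.3, 0.9, 0], [0, 0, 0], 6],
  [[2.3, 1, 0], [0, 0, 0], 6],
  [[2.3, 1, 0], [0, 0, 0], 6],
  [[0, 0, 0], [0, 0, 0], 6],
  [[0, 0, 0], [0, 0, 0], 6],
])

```text
clock: 9.52
position: [0.4699, -0.1914, 0.3011]
ee_rot: [-0.0, 3.14, -0.001]
force: [-0.6, 0.8, 0.6]
gripper_width: 0.0597
grip_force: 0.0
```

```bash
python3 - <<'E'
from h import *
p,d,c,T=cam('side'); p2=cam('wrist')[0]
cv2.imwrite('pics/a.png',np.hstack([p,p2])[:,:,::-1][:, ::1].repeat(1,0)[:, :] if 0 else cv2.resize(np.hstack([p,p2])[:,:,::-1],(800,300)))
print(ctrl.observe()['position'])
E
```

```text
[ 0.46996671 -0.19143245  0.30059501]
```

View pics/a.png

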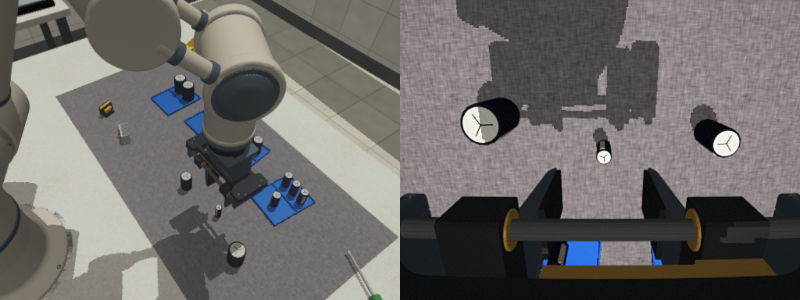

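Cap 22 stands in its bay (left half, 275,200). In the wrist view cap 16 (603,150) is centred between the fingers, so I descend and grip.

step_arm([
  [[0, 0, 2.5], [0, 0, 0], 6],
  [[0, 0, 2.5], [0, 0, 0], 6],
  [[0, 0, 2.5], [0, 0, 0], 6],
  [[0, 0, 2.5], [0, 0, 0], 6],
  [[0, 0, 0], [0, 0, 0], 6],
  [[0, 0, 0], [0, 0, 0], 4],
  [[0, 0, 0], [0, 0, 0], 2.5],
  [[0, 0, 0], [0, 0, 0], 2],
  [[0, 0, 0], [0, 0, 0], 1],
  [[0, 0, 0], [0, 0, 0], 1],
])

```text
clock: 10.88
position: [0.4693, -0.1911, 0.2003]
ee_rot: [-0.0, 3.141, -0.0]
force: [-0.2, 0.3, 3.3]
gripper_width: 0.0155
grip_force: 15.0
```

step_arm([
  [[0, 0, 0], [0, 0, 0], 1],
  [[0, 0, 0], [0, 0, 0], 1],
  [[0, 0, 0], [0, 0, 0], 1],
  [[0, 0, 0], [0, 0, 0], 1],
])

```text
clock: 11.38
position: [0.4693, -0.1911, 0.2003]
ee_rot: [-0.0, 3.141, -0.0]
force: [-0.7, 0.3, 5.4]
gripper_width: 0.0157
grip_force: 15.0
```

step_arm([
  [[0, 0, -1], [0, 0, 0], 1],
  [[0, 0, -2], [0, 0, 0], 1],
  [[0, 0, -2.5], [0, 0, 0], 1],
  [[0, 0, -2.5], [0, 0, 0], 1],
  [[0, 0, -2], [0, 0, 0], 1],
  [[-0.9, 1.8, 0], [0, 0, 0], 1],
  [[-1.7, 3, 0], [0, 0, 0], 1],
  [[-1.8, 3.2, 0], [0, 0, 0], 1],
  [[-1.8, 3.2, 0], [0, 0, 0], 1],
  [[-1.8, 3.2, 0], [0, 0, 0], 1],
])

```text
clock: 12.62
position: [0.5496, -0.0459, 0.3007]
ee_rot: [-0.0, 3.141, -0.0]
force: [-0.1, -0.1, 0.4]
gripper_width: 0.0156
grip_force: 15.0
```

step_arm([
  [[-1.8, 3.2, 0], [0, 0, 0], 1],
  [[-1.8, 3.2, 0], [0, 0, 0], 1],
  [[-1.7, 3, 0], [0, 0, 0], 1],
  [[-1.3, 2.2, 0], [0, 0, 0], 1],
  [[-0.7, 1.4, 0], [0, 0, 0], 1],
  [[0, 0, 0], [0, 0, 0], 1],
  [[0, 0, 2.5], [0, 0, 0], 1],
  [[0, 0, 2.5], [0, 0, 0], 1],
  [[0, 0, 2.5], [0, 0, 0], 1],
  [[0, 0, 1.5], [0, 0, 0], 1],
])

```text
clock: 13.88
position: [0.6216, 0.082, 0.2092]
ee_rot: [-0.001, -3.14, 0.0]
force: [-0.4, -0.3, 0.0]
gripper_width: 0.0157
grip_force: 15.0
```

step_arm([
  [[0, 0, 0.3], [0, 0, 0], 1],
  [[0, 0, 0], [0, 0, 0], 1],
  [[0, 0, 0], [0, 0, 0], 1],
])

```text
clock: 14.25
position: [0.6225, 0.0829, 0.208]
ee_rot: [-0.0, 3.14, 0.0]
force: [-0.2, 0.1, -0.7]
gripper_width: 0.0156
grip_force: 15.0
```

step_arm([
  [[0, 0, 0.3], [0, 0, 0], 1],
  [[0, 0, 0.15], [0, 0, 0], 1],
  [[0, 0, 0], [0, 0, 0], 1],
  [[0, 0, 0], [0, 0, 0], 1],
])

```text
clock: 14.75
position: [0.6223, 0.083, 0.2031]
ee_rot: [-0.0, 3.141, -0.0]
force: [-1.7, -1.1, 7.4]
gripper_width: 0.0153
grip_force: 15.0
```

step_arm([
  [[0, 0, 0], [0, 0, 0], 2.2],
  [[0, 0, 0], [0, 0, 0], 3],
  [[0, 0, 0], [0, 0, 0], 4.5],
  [[0, 0, 0], [0, 0, 0], 4.5],
  [[0, 0, -2], [0, 0, 0], 4.5],
  [[0, 0, -2.7], [0, 0, 0], 5],
  [[0, 0, -3], [0, 0, 0], 7],
  [[0, 0, -2], [0, 0, 0], 7],
  [[2, -1.9, 0], [0, 0, 0], 7],
  [[2.5, -2.3, 0], [0, 0, 0], 7],
])

```text
clock: 16.0
position: [0.5768, 0.0407, 0.2998]
ee_rot: [-0.001, 3.141, -0.0]
force: [0.3, 0.2, -0.1]
gripper_width: 0.0701
grip_force: 0.0
```

step_arm([
  [[2.5, -2.3, 0], [0, 0, 0], 7],
  [[2.5, -2.3, 0], [0, 0, 0], 7],
  [[2.5, -2.3, 0], [0, 0, 0], 7],
  [[2.5, -2.3, 0], [0, 0, 0], 7],
  [[2.5, -2.3, 0], [0, 0, 0], 7],
  [[0, 0, 0], [0, 0, 0], 7],
  [[0, 0, 0], [0, 0, 0], 7],
])

```text
clock: 16.88
position: [0.4527, -0.074, 0.2998]
ee_rot: [0.001, 3.141, -0.0]
force: [0.3, 0.9, -0.5]
gripper_width: 0.0701
grip_force: 0.0
```

```bash
python3 - <<'E'
from h import *
p=cam('scene')[0]; p2=cam('wrist')[0]
cv2.imwrite('pics/b.png',cv2.resize(np.hstack([p,p2])[:,:,::-1],(800,300)))
print(ctrl.observe()['position'])
E
```

```text
[ 0.45287875 -0.07371587  0.29967411]
```

View pics/b.png

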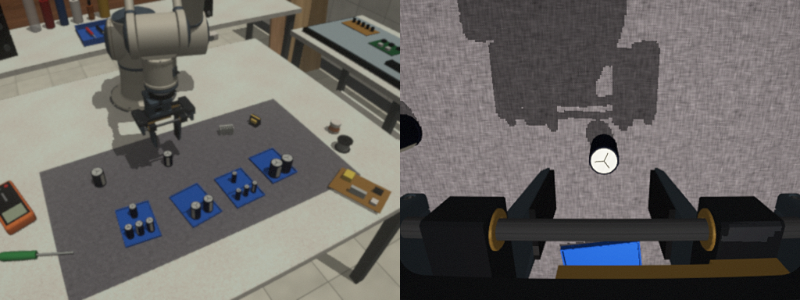

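Caps 22 (133,208) and 16 (234,177) stand in the right bays. Cap 30 is centred between the fingers (603,160). I descend, with a harder grip.

step_arm([
  [[0, 0, 2.5], [0, 0, 0], 7],
  [[0, 0, 2.5], [0, 0, 0], 7],
  [[0, 0, 2.5], [0, 0, 0], 7],
  [[0, 0, 2.2], [0, 0, 0], 7],
  [[0, 0, 0], [0, 0, 0], 7],
  [[0, 0, 0], [0, 0, 0], 5],
  [[0, 0, 0], [0, 0, 0], 4],
  [[0, 0, 0], [0, 0, 0], 3.3],
  [[0, 0, 0], [0, 0, 0], 2],
  [[0, 0, 0], [0, 0, 0], 2],
], force=20)

```text
clock: 18.23
position: [0.4523, -0.0741, 0.2029]
ee_rot: [-0.0, 3.141, -0.0]
force: [-0.8, 1.1, 7.6]
gripper_width: 0.0297
grip_force: 20.0
```

step_arm([
  [[0, 0, 0], [0, 0, 0], 2],
  [[0, 0, 0], [0, 0, 0], 2],
  [[0, 0, 0], [0, 0, 0], 2],
])

```text
clock: 18.6
position: [0.4523, -0.0741, 0.2028]
ee_rot: [-0.0, 3.141, -0.0]
force: [-0.9, 1.1, 7.3]
gripper_width: 0.0297
grip_force: 20.0
```

step_arm([
  [[0, 0, -1], [0, 0, 0], 2],
  [[0, 0, -2], [0, 0, 0], 2],
  [[0, 0, -2.5], [0, 0, 0], 2],
  [[0, 0, -2.5], [0, 0, 0], 2],
  [[0, 0, -2], [0, 0, 0], 2],
  [[-1.3, 0, 0], [0, 0, 0], 2],
  [[-2.5, 0, 0], [0, 0, 0], 2],
  [[-3, 0, 0], [0, 0, 0], 2],
  [[-3, 0, 0], [0, 0, 0], 2],
  [[-3, 0, 0], [0, 0, 0], 2],
])

```text
clock: 19.85
position: [0.5816, -0.0739, 0.3018]
ee_rot: [0.0, -3.141, -0.0]
force: [0.4, 0.4, -0.3]
gripper_width: 0.0295
grip_force: 20.0
```

step_arm([
  [[-2.5, 0, 0], [0, 0, 0], 2],
  [[-1.5, 0, 0], [0, 0, 0], 2],
  [[0, 0, 0], [0, 0, 0], 2],
  [[0, 0, 2.5], [0, 0, 0], 2],
  [[0, 0, 2.5], [0, 0, 0], 2],
  [[0, 0, 2.5], [0, 0, 0], 2],
  [[0, 0, 1.4], [0, 0, 0], 2],
  [[0, 0, 0.4], [0, 0, 0], 2],
  [[0, 0, 0], [0, 0, 0], 2],
  [[0, 0, 0], [0, 0, 0], 2],
])

```text
clock: 21.1
position: [0.6205, -0.0741, 0.2104]
ee_rot: [-0.0, 3.14, -0.0]
force: [-0.6, -0.8, -0.2]
gripper_width: 0.0295
grip_force: 20.0
```

Target height is about 0.2057.

step_arm([
  [[0, 0, 0.3], [0, 0, 0], 2],
  [[0, 0, 0.15], [0, 0, 0], 2],
  [[0, 0, 0], [0, 0, 0], 2],
  [[0, 0, 0], [0, 0, 0], 2],
])

```text
clock: 21.6
position: [0.6203, -0.0741, 0.2058]
ee_rot: [-0.0, 3.141, -0.0]
force: [-2.2, 0.2, 10.3]
gripper_width: 0.0295
grip_force: 20.0
```

step_arm([
  [[0, 0, 0], [0, 0, 0], 3.6],
  [[0, 0, 0], [0, 0, 0], 4.5],
  [[0, 0, 0], [0, 0, 0], 5.5],
  [[0, 0, 0], [0, 0, 0], 5.5],
  [[0, 0, -2], [0, 0, 0], 5.5],
  [[0, 0, -2.6], [0, 0, 0], 5.5],
  [[0, 0, -3], [0, 0, 0], 8],
  [[0, 0, -2], [0, 0, 0], 8],
  [[1.9, -2.3, 0], [0, 0, 0], 8],
  [[2.1, -2.6, 0], [0, 0, 0], 8],
])

```text
clock: 22.85
position: [0.5798, -0.1233, 0.3014]
ee_rot: [-0.002, 3.141, -0.0]
force: [0.1, -0.4, -0.1]
gripper_width: 0.0797
grip_force: 0.0
```

step_arm([
  [[2.1, -2.6, 0], [0, 0, 0], 8],
  [[2.1, -2.6, 0], [0, 0, 0], 8],
  [[2.1, -2.6, 0], [0, 0, 0], 8],
  [[2.1, -2.6, 0], [0, 0, 0], 8],
  [[2.1, -2.6, 0], [0, 0, 0], 8],
  [[2.1, -2.6, 0], [0, 0, 0], 8],
  [[2.1, -2.5, 0], [0, 0, 0], 8],
  [[0, 0, 0], [0, 0, 0], 8],
  [[0, 0, 0], [0, 0, 0], 8],
])

```text
clock: 23.98
position: [0.4335, -0.3038, 0.3011]
ee_rot: [0.0, 3.141, 0.0]
force: [-0.2, -0.4, 0.3]
gripper_width: 0.0799
grip_force: 0.0
```

```bash
python3 - <<'E'
from h import *
p=cam('scene')[0]; p2=cam('wrist')[0]
cv2.imwrite('pics/c.png',cv2.resize(np.hstack([p,p2])[:,:,::-1],(800,300)))
print(ctrl.observe()['position'])
E
```

```text
[ 0.43372736 -0.30346183  0.30111307]
```

View pics/c.png

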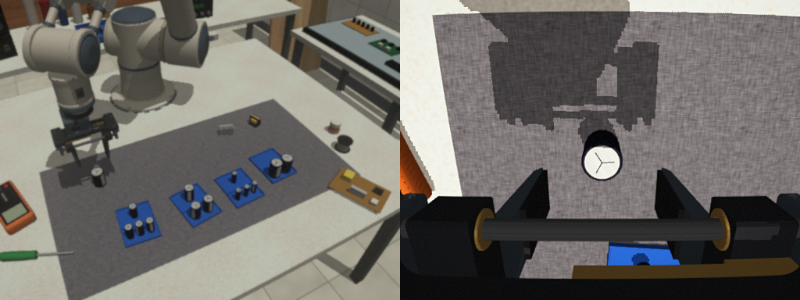

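Cap 30 stands in its bay (189,190). Cap 40 is centred between the fingers (602,160), so I descend.

step_arm([
  [[0, 0, 2.5], [0, 0, 0], 8],
  [[0, 0, 2.5], [0, 0, 0], 8],
  [[0, 0, 2.5], [0, 0, 0], 8],
  [[0, 0, 2.1], [0, 0, 0], 8],
  [[0, 0, 0], [0, 0, 0], 8],
  [[0, 0, 0], [0, 0, 0], 6],
  [[0, 0, 0], [0, 0, 0], 5],
  [[0, 0, 0], [0, 0, 0], 4.2],
  [[0, 0, 0], [0, 0, 0], 3],
  [[0, 0, 0], [0, 0, 0], 3],
], force=25)

```text
clock: 25.32
position: [0.4333, -0.3041, 0.2053]
ee_rot: [-0.0, 3.141, -0.0]
force: [-2.0, 1.2, 5.1]
gripper_width: 0.04
grip_force: 25.0
```

step_arm([
  [[0, 0, 0], [0, 0, 0], 3],
  [[0, 0, 0], [0, 0, 0], 3],
  [[0, 0, 0], [0, 0, 0], 3],
])

```text
clock: 25.7
position: [0.4333, -0.3041, 0.2054]
ee_rot: [-0.0, 3.141, -0.0]
force: [-1.2, 1.3, 5.2]
gripper_width: 0.0395
grip_force: 25.0
```

step_arm([
  [[0, 0, -1], [0, 0, 0], 3],
  [[0, 0, -2], [0, 0, 0], 3],
  [[0, 0, -2.5], [0, 0, 0], 3],
  [[0, 0, -2.5], [0, 0, 0], 3],
  [[0, 0, -2], [0, 0, 0], 3],
  [[-0.5, 1.6, 0], [0, 0, 0], 3],
  [[-0.9, 3.1, 0], [0, 0, 0], 3],
  [[-0.9, 3.1, 0], [0, 0, 0], 3],
  [[-0.9, 3.1, 0], [0, 0, 0], 3],
  [[-0.9, 3.1, 0], [0, 0, 0], 3],
])

```text
clock: 26.95
position: [0.4741, -0.1621, 0.3045]
ee_rot: [0.001, -3.14, -0.001]
force: [0.5, -0.8, -1.4]
gripper_width: 0.0393
grip_force: 25.0
```

step_arm([
  [[-0.9, 3.1, 0], [0, 0, 0], 3],
  [[-0.9, 3.1, 0], [0, 0, 0], 3],
  [[-0.9, 3.1, 0], [0, 0, 0], 3],
  [[-0.9, 3.1, 0], [0, 0, 0], 3],
  [[-0.9, 3.1, 0], [0, 0, 0], 3],
  [[-0.9, 3.1, 0], [0, 0, 0], 3],
  [[-0.9, 3.1, 0], [0, 0, 0], 3],
  [[-0.9, 3.1, 0], [0, 0, 0], 3],
  [[-0.9, 3.1, 0], [0, 0, 0], 3],
  [[-0.9, 3.1, 0], [0, 0, 0], 3],
])

```text
clock: 28.2
position: [0.5636, 0.1478, 0.3043]
ee_rot: [0.001, -3.14, 0.0]
force: [0.7, -0.9, -0.5]
gripper_width: 0.0392
grip_force: 25.0
```

step_arm([
  [[-0.9, 3.1, 0], [0, 0, 0], 3],
  [[-0.9, 3.1, 0], [0, 0, 0], 3],
  [[-0.5, 1.9, 0], [0, 0, 0], 3],
  [[-0.3, 1.0, 0], [0, 0, 0], 3],
  [[0, 0, 0], [0, 0, 0], 3],
  [[0, 0, 0], [0, 0, 0], 3],
])

```text
clock: 28.95
position: [0.59, 0.2362, 0.305]
ee_rot: [-0.001, -3.141, 0.0]
force: [-1.1, -0.2, -1.7]
gripper_width: 0.0395
grip_force: 25.0
```

Target height is about 0.2084.

step_arm([
  [[0, 0, 2.5], [0, 0, 0], 3],
  [[0, 0, 2.5], [0, 0, 0], 3],
  [[0, 0, 2.5], [0, 0, 0], 3],
  [[0, 0, 1.2], [0, 0, 0], 3],
  [[0, 0, 0.4], [0, 0, 0], 3],
  [[0, 0, 0.2], [0, 0, 0], 3],
  [[0, 0, 0.2], [0, 0, 0], 3],
  [[0, 0, 0], [0, 0, 0], 3],
  [[0, 0, 0], [0, 0, 0], 3],
])

```text
clock: 30.08
position: [0.5902, 0.237, 0.2104]
ee_rot: [-0.0, 3.141, 0.0]
force: [0.4, -0.7, -1.9]
gripper_width: 0.0396
grip_force: 25.0
```

step_arm([
  [[0, 0, 0.2], [0, 0, 0], 3],
  [[0, 0, 0], [0, 0, 0], 3],
  [[0, 0, 0], [0, 0, 0], 3],
])

```text
clock: 30.45
position: [0.5903, 0.237, 0.2084]
ee_rot: [-0.0, 3.141, 0.0]
force: [-1.1, 0.8, 5.4]
gripper_width: 0.0398
grip_force: 25.0
```

Contact. I release, rise, and back away so the cameras can see.

step_arm([
  [[0, 0, 0], [0, 0, 0], 4.6],
  [[0, 0, 0], [0, 0, 0], 5.5],
  [[0, 0, 0], [0, 0, 0], 6.5],
  [[0, 0, 0], [0, 0, 0], 6.5],
  [[0, 0, -2], [0, 0, 0], 6.5],
  [[0, 0, -2.6], [0, 0, 0], 6.5],
  [[0, 0, -3], [0, 0, 0], 6.5],
  [[0, 0, -3], [0, 0, 0], 6.5],
  [[0, 0, -3], [0, 0, 0], 6.5],
  [[0, 0, -3], [0, 0, 0], 6.5],
])

```text
clock: 31.7
position: [0.5901, 0.2369, 0.3751]
ee_rot: [0.0, -3.142, 0.0]
force: [0.2, -0.6, 0.5]
gripper_width: 0.0653
grip_force: 0.0
```

step_arm([
  [[2.5, 0, 0], [0, 0, 0], 6.5],
  [[4, 0, 0], [0, 0, 0], 6.5],
  [[4, 0, 0], [0, 0, 0], 6.5],
  [[4, 0, 0], [0, 0, 0], 6.5],
  [[2, 0, 0], [0, 0, 0], 6.5],
  [[0, 0, 0], [0, 0, 0], 6.5],
  [[0, 0, 0], [0, 0, 0], 6.5],
])

```text
clock: 32.58
position: [0.4259, 0.237, 0.3743]
ee_rot: [-0.0, 3.141, 0.0]
force: [-0.1, 0.6, 0.1]
gripper_width: 0.0654
grip_force: 0.0
```

```bash
python3 - <<'E'
from h import *
p,d,c,T=cam('scene'); cv2.imwrite('pics/d.png',p[:,:,::-1]); np.savez('scene0.npz',p=p,d=d,T=T)
E
python3 meas.py | sed '/^side/,$d'
```

```text
scene bench z 0.00039089580833606696
 obj px [326. 151.] top 0.037 c [0.4   0.309] ext [0.043 0.026]
 obj px [429. 158.] top 0.047 c [0.57  0.557] ext [0.039 0.037]
 obj px [289. 163.] top 0.033 c [0.397 0.182] ext [0.038 0.056]
 obj px [441. 180.] top 0.043 c [0.661 0.518] ext [0.057 0.061]
 obj px [354. 205.] top 0.059 c [0.624 0.24 ] ext [0.105 0.087]
 obj px [446. 223.] top 0.035 c [0.786 0.415] ext [0.041 0.044]
 obj px [299. 224.] top 0.044 c [0.622 0.08 ] ext [0.016 0.013]
 obj px [ 17. 265.] top 0.046 c [ 0.426 -0.563] ext [0.182 0.084]
 obj px [325. 237.] top 0.045 c [0.686 0.115] ext [0.014 0.016]
 obj px [241. 244.] top 0.054 c [ 0.62  -0.076] ext [0.029 0.03 ]
 obj px [315. 241.] top 0.044 c [0.688 0.084] ext [0.015 0.015]
 obj px [458. 244.] top 0.039 c [0.853 0.389] ext [0.05  0.026]
 obj px [485. 244.] top 0.03 c [0.88  0.456] ext [0.028 0.026]
 obj px [304. 246.] top 0.044 c [0.689 0.055] ext [0.015 0.016]
 obj px [266. 258.] top 0.054 c [ 0.683 -0.044] ext [0.03  0.029]
 obj px [477. 255.] top 0.027 c [0.895 0.411] ext [0.009 0.019]
 obj px [250. 267.] top 0.055 c [ 0.688 -0.088] ext [0.029 0.028]
 obj px [170. 267.] top 0.05 c [ 0.608 -0.248] ext [0.02  0.021]
 obj px [192. 285.] top 0.05 c [ 0.675 -0.221] ext [0.021 0.02 ]
 obj px [178. 289.] top 0.05 c [ 0.673 -0.252] ext [0.02 0.02]
 obj px [165. 294.] top 0.05 c [ 0.669 -0.282] ext [0.022 0.021]
 obj px [ 21. 325.] top 0.027 c [ 0.603 -0.575] ext [0.047 0.093]
 tray px [344. 215.] [619. 236.] [137. 105.] 4.2 box [[547.0, 283.0], [554.0, 178.0], [691.0, 188.0], [683.0, 293.0]]
 tray px [305. 240.] [651.  83.] [136. 106.] 2.5 box [[581.0, 132.0], [585.0, 27.0], [722.0, 33.0], [717.0, 138.0]]
 tray px [248. 263.] [650. -69.] [137. 109.] 7.3 box [[575.0, -24.0], [589.0, -132.0], [725.0, -115.0], [711.0, -7.0]]
 tray px [175. 286.] [ 633. -249.] [104. 141.] 85.4 box [[559.0, -295.0], [700.0, -306.0], [708.0, -203.0], [567.0, -192.0]]
```

View pics/d.png

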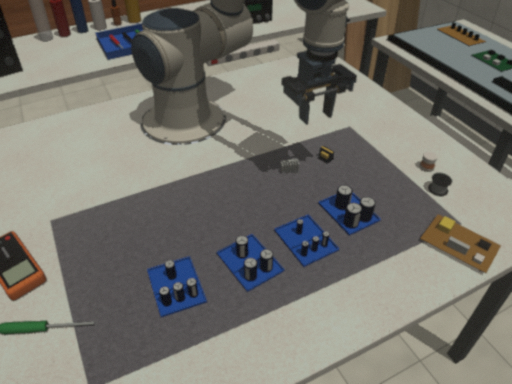

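All four caps stand upright in their bays, at (170,267), (241,244), (299,224) and (344,195). The heat sink and transformer have not moved.

```bash
python3 -c "
from rig import ctrl; print(ctrl.finish_job())"
```

```text
the job is handed in; nothing more can be done
None
```

All four capacitors were set down upright in the bays for their own sizes, the transformer and heat sink did not move, and the job was handed in at about 33 s (no verdict was returned).

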